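# Free the axle nut from the ratchet clamp and seat it in its holder

## Robot

A 6-joint arm with a two-finger parallel gripper is mounted at the origin on a cart in front of the work surface, level with it; the furniture and walls round the work are solid. World frame = base frame: x ahead of the robot, y to its left, z up, the work surface at z = 0. Lengths are in m, angles in degrees, forces in N, time in s.
With the tool pointing down it reaches from about 0.4 to 0.825 m from the base axis. Payload 7 kg.
Tool frame: the origin (TCP) lies at the very end of the fingers, on their centre line; the grasp point (between the pads) lies 19 mm behind it; z points along the fingers, y is the line along which they close (so a half turn about z gives the same grasp; the last joint's range is limited). The gripper opens to 88 mm and grips with 3 to 60 N. Pads are 19 mm wide; open, the fingers measure 130 mm over their backs; the gripper's body (78 mm by 193 mm) begins 47 mm behind the grasp point.
Start: joints at [-46.805, 20.546, 0.682, 0, -70.136, -16.507], TCP at [0.303, -0.603, 0.227] pointing down, gripper open.
Joint ranges: [-176.03, 176.03], [-82.01, 121.73], [-58.28, 71.71], [-173.87, 95.51], [-174.79, -0.11], [-173.66, 173.66]. Speed limits (degrees/s): [136.94, 136.94, 172.46, 180, 180, 180].

## Interface

Orientations are given as [roll, pitch, yaw] about the fixed x, y, z axes, in that order (R = Rz(yaw) Ry(pitch) Rx(roll)).
In Python, from plant import get_state, capture, close_job, regions_of gives the robot as it stands.
- The arm moves only by the tool jog_arm, never from a script. Its argument "moves" is a list of rows, each a list of 3 entries, a list of its own where there are three numbers: the shift along the tool's x, y, z in cm, then the turn about the tool's z in degrees, then the finger opening in cm, from 0 to 8.76. A call has 1 to 12 rows; each row shifts and turns the commanded pose from where the row before left it, along the tool's axes as they then stand; what a row does not reach is not made up. A row lasts 1/8 s, in which the tool goes at most 62.5 mm and 10.7 degrees, less where a joint would pass 70% of its speed; a pose out of reach is approached as far as the arm can. A call is refused whole if a number of a shift passes 6.25 or a number of a turn 10.7, either way. A call with a gripper value outside its range is refused whole. The fingers move at their own pace and stop on an object; "newtons" is the grip in N (left out, the last holds). Time passes only in rows, so rows that do not move let the fingers close. It gives the time, the measured TCP pose, the force, the opening and the grip force at its end, in the units of the state.
- get_state(): the state, without advancing time (a new reading comes with each control period).
- capture(name): name is "scene" or "top"; returns a dict with "pixels" (480x640x3 uint8, blue, green, red), "mtx" (3x3 intrinsics, pixels), "world_from_camera" (4x4, takes a point from camera to world coordinates). Camera axes: x right, y down, z forward; pixel columns grow to the right and rows downward; lengths in m; the calibration is good to about 2 mm. A picture is of the moment at which its call begins. There is no depth.
- close_job(): hands the job in; it is judged then, once.
Trained networks look in a picture, given as the dict that the camera call returned (one of the last four; its "shot" number tells which), for a name from the list of things; names that differ only in an ending like _2 or _b are one class to them, and where a whole thing is asked for, a point or a joint stands for the part that bears it (a point fixed in the world has none). Each returns a list of dicts, best first, with "confidence" (0 to 1); they miss things now and then, are a little off and sometimes report something else, mostly with a low value. They report only what shows in the picture. A call takes as long as a camera call. They do not tell look-alikes from the thing itself.
- regions_of(picture, thing): "pixels" (480x640 bool, what is visible of it) and "pixel" ([column, row] in pixels, amid what is visible of it).
The state is a dict: "time_s": time; "joints": joint angles; "qd": joint speeds; "joint_torque": joint torques, N m; "tcp_pos": TCP position; "eef_rot": TCP orientation; "contact_force": force on the tool from outside, world axes, zero at the start; "moment": the same for the moment, N m; "gripper_width": finger opening in m; "gripper_force": force on a finger pad.
Only numpy, scipy, OpenCV 4.12 (cv2) and the standard library are available. Lean on these libraries where they do the work, as an engineer would, in place of code of your own. Each camera call takes 0.05 s, during which the arm holds its last target. There are 200 camera calls.

## Task

The big steel axle nut is locked in the blue rack clamp. Flip the red direction lever on the ratchet head over to the loosening side, then swing the black handle all the way to loosen, all the way back, and all the way to loosen again, until the jaw has run well back from the nut. Lift the nut straight out and settle it fully home in the empty hexagonal pocket of the yellow nut holder, wriggling it if it sits on the rim rather than dropping it in from above, let go, and leave the other things on the bench where they are.

Things in the scene. Friction and masses are not known exactly. Their poses are not given: they have to be found in the camera images.
- clamp: Blue rack clamp fixed to the bench, base 90 x 235 x 12 mm. Origin on the bench under the ratchet's upright axis. x points away from the handle's middle position; y runs from the ratchet to the nut, whose axis stands at y = +115 mm, underside 20 mm above the bench. Beyond the nut a fixed dark V jaw (24 mm wide in x, top at 38 mm); the moving jaw is between nut and ratchet.
- selector (a joint): Red direction lever on the ratchet head, pivot on the ratchet's axis (rad, -0.45 to 0.45 relative to the handle, + = counter-clockwise from above). Near -0.45 (start; lies left of the handle seen from the handle end) the ratchet only tightens. From +0.3 to +0.45 (right) it loosens: drives the shaft counter-clockwise, clicks freely back. Stays where left; about 2 N at the tip moves it.
- selector_tip (a point): On the red direction lever near its free end, 29 mm from the ratchet's axis, at mid height. The lever is an upright tongue 8 mm thick, 15 mm high (55 to 70 mm above the bench), reaching 34 mm from the axis toward the handle end; its x axis points along it, to the pivot. The handle's neck beneath tops out at 51 mm, the round head (radius 22 mm) at 54 mm.
- ratchet (a joint): Swing of the ratchet handle about its upright axis (rad), -0.6 to 0.6 between stops. 0 = handle along the clamp's -x axis; positive = counter-clockwise from above (handle end toward the clamp's -y), which loosens. Stays where it is left; turning the shaft takes 4 to 6 N at the grip, clicking back about 2 N.
- ratchet_grip (a point): Middle of the black, red-ringed grip of the ratchet handle, 110 mm from the axis, 45 mm above the bench. The grip is 18 mm wide, 16 mm high (37 to 53 mm above the bench) and runs from 63 to 137 mm from the axis; its x axis lies along the handle, towards the head. Free space beneath.
- pinion (a joint): Turn of the clamp's shaft (rad): 0 tight, up to 2.8 as it is loosened (counter-clockwise). The jaw runs back 9 mm per radian; it counts as loose beyond 1.25. The ratchet clicks every 0.26 rad, so each loosening stroke can first lose up to 0.26 rad; one stroke is never enough.
- jaw (a joint): Travel of the moving jaw (m), 0 clamped, up to 0.025 as the shaft is loosened, away from the nut toward the ratchet. Its orange lip (18 mm wide, top 51 mm above the bench) reaches 5 mm over the nut's corner when clamped.
- nut: Loose steel hexagon nut, 30 mm across flats, 34.6 mm across corners, 24 mm high, about 90 g, bore 17 mm. Origin at the centre of its underside, z up. Two flats face its own +x and -x; corners on its +y and -y (those are in the jaws, so the fingers go on the x flats). It repeats every 60 degrees.
- holder: Yellow nut holder fixed to the bench, plate 128 x 66 x 8 mm (long side along its x axis), origin at the centre of its underside. It carries the empty big hexagon pocket and, 66 mm from it toward +x, a small pocket with a small nut (20 mm) that stays there, top 22 mm above the bench.
- pocket (a point): Centre of the floor of the empty hexagonal pocket, 8 mm above the bench. The pocket is 33 mm across flats and 12 mm deep (rim 20 mm above the bench; walls 6 mm thick), two flats facing its own +x and -x. A nut seated fully home has its underside on this floor, 12 mm of it standing proud of the rim.
- flux_tin: Loose round tan tin with red lid, 44 mm across, 20 mm high, origin under its centre. A bystander.
- solder_spool: Loose grey and dark spool, 52 mm across, 34 mm high, origin under its centre. A bystander.
- battery_flat: Loose flat rechargeable battery, white and grey with a black end, 34 x 54 x 6 mm, origin under its centre. A bystander.
Mind the look-alikes: they are no part of the job. What is meant by the holder is not purple, and is the larger of those in its own colour.

How it is judged:
By the outcome, as a careful person would: the job done as asked, in the order asked, and still so for the second after the job is handed in, with the robot touching nothing.
It also fails if it takes over 67 s, if anything falls off the work surface, if the arm or the gripper's body presses on something with over 40 N, if the wrist force passes 120 N, or if a joint passes its speed limit or range.

## Working session

There is one attempt and no reset: what is moved stays moved. The work goes in short steps, Python scripts to look and compute and a tool call to move; the robot and the scene stay as the last step left them, time stands still between calls to the robot, and variables do not carry over. Pictures are saved under pics/ and viewed, at most 10 in all, crops included, and the job is handed in when it is done.

Besides the shell and the picture viewer there is one more tool, called after ">>>" as a command line: name --argument value ..., lists and objects as JSON in quotes. jog_arm: Moves the arm, as the interface text tells. Its arguments: {"type":"object","properties":{"moves":{"type":"array"},"newtons":{"type":"number"}},"required":["moves"]}

```bash
mkdir -p pics; ls; cat > h.py <<'E'
import numpy as np, cv2
from plant import get_state, capture, close_job, regions_of
def ray(p,px,z):
    K=p["mtx"];T=p["world_from_camera"]
    d=T[:3,:3]@np.linalg.inv(K)@np.array([px[0],px[1],1.]);o=T[:3,3]
    return o+d*(z-o[2])/d[2]
def proj(p,X):
    T=np.linalg.inv(p["world_from_camera"]);c=T[:3,:3]@np.array(X)+T[:3,3]
    u=p["mtx"]@c;return u[:2]/u[2]
E
python3 - <<'E'
from h import *
s=get_state();print(s)
H=dict(clamp=.012,selector=.07,ratchet_grip=.053,nut=.044,holder=.02,jaw=.051,flux_tin=.02,solder_spool=.034,battery_flat=.006)
for n in("top","scene"):
    p=capture(n);cv2.imwrite(f"pics/{n}0.png",p["pixels"]);print(n,p["mtx"][0],p["world_from_camera"].round(3).tolist())
    for t,z in H.items():
        for r in regions_of(p,t)[:4]:
            print(t,round(r["confidence"],2),np.round(r["pixel"]),r["pixels"].sum(),ray(p,r["pixel"],z)[:2].round(3))
E
```

```text
pics
{'time_s': 0.0, 'joints': array([-4.68038939e+01,  2.05915530e+01,  6.35137344e-01, -2.01333478e-02,
       -7.01349913e+01, -1.65045157e+01]), 'qd': array([-0.10089799,  0.03244509,  0.0802555 , -0.01477008, -0.0117015 ,
       -0.04239096]), 'joint_torque': array([-1.86363519e-03, -5.82711160e+01,  2.93043995e+01,  6.99663609e+00,
        7.02067206e-03, -1.62235733e-04]), 'tcp_pos': array([ 0.30294479, -0.60267036,  0.22563166]), 'eef_rot': array([ 1.79906982e+02, -7.82355031e-03, -1.53315260e+02]), 'contact_force': array([0.01801587, 1.21135189, 0.25738895]), 'moment': array([-0.06043072, -0.07534769,  0.00939958]), 'gripper_force': 0.0, 'gripper_width': 0.08762181730594869}
top [597.02737177   0.         324.66557847] [[0.021, -0.99, 0.137, 0.291], [-1.0, -0.02, 0.007, 0.032], [-0.004, -0.137, -0.991, 1.25], [0.0, 0.0, 0.0, 1.0]]
clamp 0.86 [404. 208.] 4825 [ 0.54  -0.124]
selector 0.42 [430. 205.] 148 [ 0.536 -0.17 ]
ratchet_grip 0.93 [420. 218.] 933 [ 0.511 -0.152]
ratchet_grip 0.37 [432. 204.] 146 [ 0.543 -0.176]
nut 0.58 [374. 199.] 180 [ 0.552 -0.059]
holder 0.78 [230.
[... 428 characters left out ...]
7604] [[-0.672, -0.569, 0.474, -0.037], [-0.741, 0.522, -0.423, 0.494], [-0.007, -0.636, -0.772, 0.895], [0.0, 0.0, 0.0, 1.0]]
clamp 0.81 [352. 205.] 3141 [ 0.534 -0.11 ]
ratchet_grip 0.71 [376. 185.] 618 [ 0.517 -0.165]
nut 0.56 [350. 206.] 3302 [ 0.515 -0.084]
nut 0.43 [332. 208.] 171 [ 0.537 -0.048]
holder 0.91 [254. 286.] 1721 [0.504 0.194]
holder 0.73 [283. 351.] 1037 [0.354 0.242]
holder 0.6 [401. 267.] 858 [ 0.338 -0.058]
holder 0.33 [449. 199.] 117 [ 0.395 -0.281]
jaw 0.79 [346. 202.] 373 [ 0.524 -0.079]
flux_tin 0.8 [337. 278.] 404 [0.406 0.059]
flux_tin 0.4 [167. 317.] 776 [0.559 0.36 ]
solder_spool 0.67 [166. 320.] 808 [0.546 0.366]
battery_flat 0.67 [450. 200.] 77 [ 0.398 -0.293]
```

```bash
python3 - <<'E'
import cv2
a=cv2.imread("pics/top0.png")[150:330,200:500]
cv2.imwrite("pics/topc.png",cv2.resize(a,(800,480),interpolation=cv2.INTER_CUBIC))
b=cv2.imread("pics/scene0.png")[120:390,160:520]
cv2.imwrite("pics/scenec.png",cv2.resize(b,(800,600),interpolation=cv2.INTER_CUBIC))
E
```

```text
(no output)
```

View pics/topc.png

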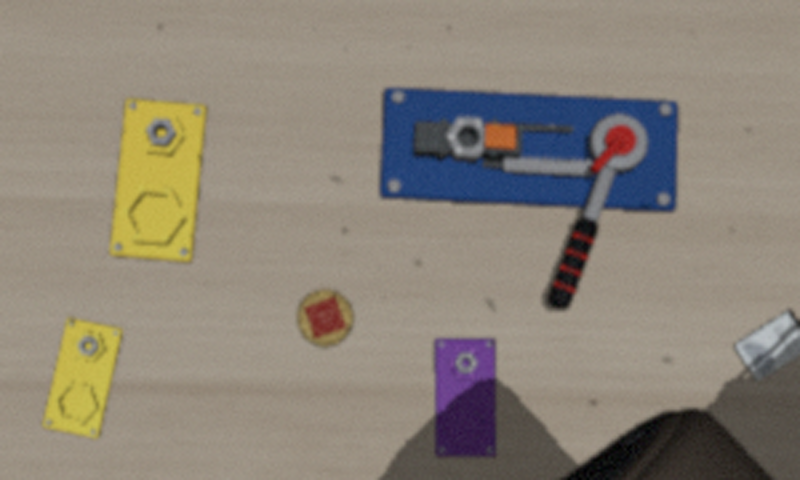

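View pics/scenec.png

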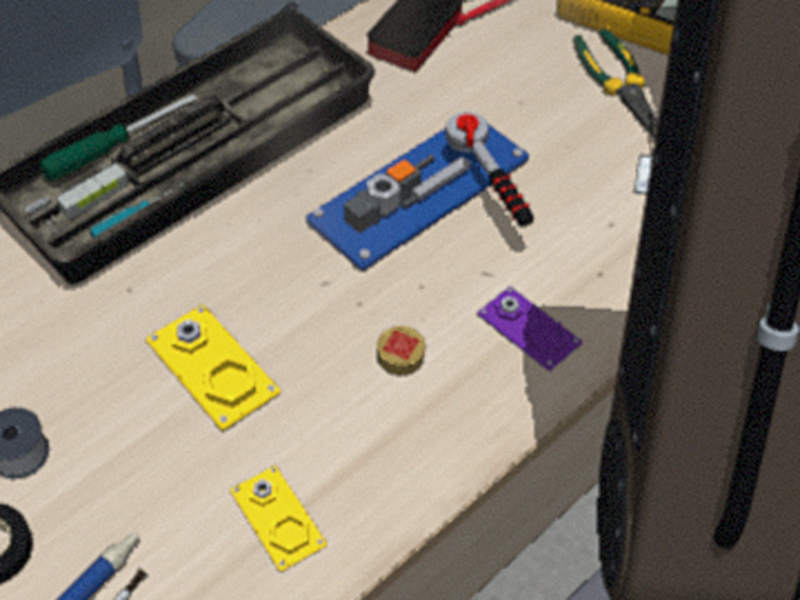

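The crops show three holders: the large yellow one at top px (259,217), a small yellow one at (231,292) and a purple one at (374,299). The one meant is the large yellow one, since it isn't purple and is the larger of the two yellow ones. Its empty pocket is at about px (259,231). The enlarged crop confirms this. The red lever lies left of the handle seen from the handle end, which is the tightening side.

```bash
cat >> h.py <<'E'
def quad(p,lo,hi,z,box):
    hsv=cv2.cvtColor(p["pixels"],cv2.COLOR_BGR2HSV);m=cv2.inRange(hsv,lo,hi)
    n=np.zeros_like(m);x0,y0,x1,y1=box;n[y0:y1,x0:x1]=m[y0:y1,x0:x1]
    n=cv2.morphologyEx(n,cv2.MORPH_OPEN,np.ones((3,3)))
    cs,_=cv2.findContours(n,cv2.RETR_EXTERNAL,cv2.CHAIN_APPROX_NONE)
    c=max(cs,key=cv2.contourArea)[:,0]
    W=np.array([ray(p,q,z)[:2] for q in c])
    return cv2.minAreaRect((W*1000).astype(np.float32))
E
python3 - <<'E'
from h import *
B=dict(top=dict(h=(235,180,285,255),c=(335,175,465,235)),scene=dict(h=(220,250,295,320),c=(290,160,410,245)))
for n in("top","scene"):
    p=capture(n)
    print(n,"holder",quad(p,(20,100,80),(35,255,255),.008,B[n]['h']))
    print(n,"clamp",quad(p,(100,100,30),(125,255,255),.012,B[n]['c']))
    hsv=cv2.cvtColor(p["pixels"],cv2.COLOR_BGR2HSV)
    red=(cv2.inRange(hsv,(0,170,100),(6,255,255))|cv2.inRange(hsv,(174,170,100),(180,255,255)))
    x0,y0,x1,y1=B[n]['c'];
    ys,xs=np.nonzero(red[y0-5:y1+15,x0:x1+5]);W=np.array([ray(p,(x+x0,y+y0-5),.07)[:2] for x,y in zip(xs,ys)])
    for w in (W*1000).round(0): pass
    print("red",len(W),(W*1000).round().tolist())
    for t,z in(("nut",.044),("jaw",.051),("ratchet_grip",.053)):
        for r in regions_of(p,t)[:2]:
            if r["pixels"].sum()>1500: continue
            ys,xs=np.nonzero(r["pixels"]);W=np.array([ray(p,q,z)[:2] for q in zip(xs,ys)],np.float32)*1000
            print(t,r["confidence"],cv2.minAreaRect(W),W.mean(0))
    # small nut
    x0,y0,x1,y1=B[n]['h'];g=cv2.inRange(hsv[y0:y1,x0:x1],(0,0,90),(180,70,255))
    np.save(f"pics/{n}.npy",p["pixels"])
    for nm,(x0,y0,x1,y1) in B[n].items(): cv2.imwrite(f"pics/{n}_{nm}.png",cv2.resize(p["pixels"][y0:y1,x0:x1],None,fx=6,fy=6,interpolation=cv2.INTER_CUBIC))
E
```

```text
top holder ((515.7066650390625, 180.8094024658203), (65.97478485107422, 127.34056854248047), 86.25347137451172)
top clamp ((545.2510986328125, -112.22145080566406), (231.3368682861328, 86.95899963378906), 88.45394134521484)
red 102 [[550.0, -172.0], [550.0, -174.0], [550.0, -176.0], [550.0, -178.0], [548.0, -168.0], [548.0, -170.0], [548.0, -172.0], [548.0, -174.0], [548.0, -176.0], [548.0, -178.0], [548.0, -180.0], [546.0, -166.0], [546.0, -168.0], [546.0, -170.0], [546.0, -172.0], [546.0, -174.0], [546.0, -176.0], [546.0, -178.0], [546.0, -180.0], [546.0, -182.0], [544.0, -166.0], [544.0, -168.0], [544.0, -170.0], [544.0, -172.0], [544.0, -174.0], [544.0, -176.0], [544.0, -178.0], [544.0, -180.0], [544.0, -182.0], [544.0, -184.0], [542.0, -166.0], [542.0, -168.0], [542.0, -170.0], [542.0, -172.0], [542.0, -174.0], [542.0, -176.0], [542.0, -178.0], [542.0, -180.0], [542.0, -182.0], [542.0, -184.0], [540.0, -166.0], [540.0, -168.0], [540.0, -170.0], [540.0, -172.0], [540.0, -174.0], [540.0, -176.0], [540.0, -178.0], [540.0, -180.0], [540.0, -182.0], [540.0, -184.0], [538.0, -166.0], 
[... 2929 characters left out ...]
0, -125.0], [439.0, -122.0], [437.0, -123.0], [433.0, -128.0], [431.0, -130.0], [438.0, -118.0], [437.0, -120.0], [435.0, -121.0], [436.0, -116.0], [425.0, -120.0], [421.0, -124.0], [419.0, -126.0], [426.0, -114.0], [424.0, -116.0], [423.0, -118.0], [422.0, -119.0], [424.0, -112.0], [423.0, -114.0]]
nut 0.59 ((541.8941040039062, -52.17751693725586), (28.581138610839844, 50.858642578125), 47.43125915527344) [541.76556  -53.793205]
nut 0.5 ((495.94342041015625, -149.9221649169922), (47.95941162109375, 163.73822021484375), 62.38905334472656) [ 501.0634  -158.74736]
jaw 0.64 ((517.2222900390625, -95.72698211669922), (74.20833587646484, 41.75819778442383), 56.86896896362305) [520.6251  -90.61835]
```

>>> jog_arm --moves '[[[-4.0, 3.0, 0], 0, 3], [[-4.0, 3.0, 0], 0, 3], [[-4.0, 3.0, 0], 0, 3], [[-4.0, 3.0, 0], 0, 3], [[-4.0, 3.0, 0], 0, 3], [[-4.0, 3.0, 0], 0, 3], [[-4.0, 3.0, 0], 0, 3], [[-4.0, 3.0, 0], 0, 3], [[-4.0, 3.0, 0], 0, 3], [[-3.8, 2.9, 0], 0, 3], [[0, 0, 2], 0, 3]]' --newtons 5

```text
time_s: 2.78
tcp_pos: [0.5269, -0.1547, 0.2078]
eef_rot: [-179.9, 0.2, -153.1]
contact_force: [-0.5, 0.0, -0.5]
gripper_width: 0.03
gripper_force: 0.0
```

>>> jog_arm --moves '[[[0, 0, 2], 10.3, 3], [[0, 0, 2], 10.3, 3], [[0, 0, 2], 10.3, 3], [[0, 0, 0], 10.3, 3], [[0, 0, 0], 10.3, 3], [[0, 0, 0], 10.3, 3], [[0, 0, 0], 10.2, 3], [[0, 0, 0], 0, 3]]'

```text
time_s: 3.78
tcp_pos: [0.5245, -0.1572, 0.1467]
eef_rot: [180.0, 0.0, 134.8]
contact_force: [-0.1, 0.2, 1.3]
gripper_width: 0.03
gripper_force: 0.0
```

```bash
cat >> h.py <<'E'
def go(x,y,z,yaw=None):
    s=get_state();p=s["tcp_pos"];w=np.radians(s["eef_rot"][2]);d=(np.array([x,y,z])-p)*100
    t=[np.cos(w)*d[0]+np.sin(w)*d[1],np.sin(w)*d[0]-np.cos(w)*d[1],-d[2]]
    print("at",p.round(4),s["eef_rot"].round(2),"t",round(s["time_s"],2),"w",round(s["gripper_width"],4),"move",np.round(t,2),"turn",None if yaw is None else round((s["eef_rot"][2]-yaw+180)%360-180,1))
E
python3 - <<'E'
from h import *
go(.524,-.1575,.060,135)
p=capture("scene");q=capture("top")
print(proj(p,get_state()["tcp_pos"]),proj(q,get_state()["tcp_pos"]))
a=p["pixels"][100:250,270:470];b=q["pixels"][140:290,340:540]
cv2.imwrite("pics/a1.png",np.vstack([cv2.resize(i,(400,300),interpolation=cv2.INTER_CUBIC) for i in(a,b)]))
E
```

```text
at [ 0.5245 -0.1572  0.1467] [1.7999e+02 1.0000e-02 1.3476e+02] t 3.77 w 0.03 move [ 0.01 -0.06  8.67] turn -0.2
[374.00446283 152.83361364] [430.22217636 202.65143484]
```

View pics/a1.png

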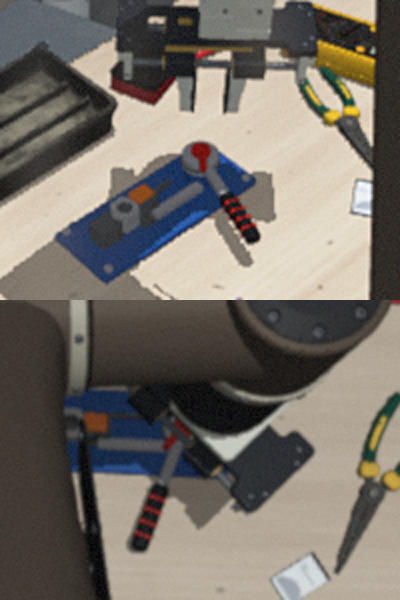

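The crop shows the fingertips at scene px (375,155), where the TCP projects. They are above the lever, whose tip is at about (371,186). I'll lower and close gently.

>>> jog_arm --moves '[[[0, 0, 3], 0, 3], [[0, 0, 3], 0, 3], [[0, 0, 2.5], 0, 3], [[0, 0, 0], 0, 3], [[0, 0, 0], 0, 3]]'

```text
time_s: 4.5
tcp_pos: [0.5251, -0.1573, 0.0625]
eef_rot: [180.0, 0.0, 134.8]
contact_force: [-0.4, -0.4, 0.0]
gripper_width: 0.0299
gripper_force: 0.0
```

>>> jog_arm --moves '[[[0, 0, 0], 0, 0.5], [[0, 0, 0], 0, 0.5], [[0, 0, 0], 0, 0.5], [[0, 0, 0], 0, 0.5], [[0, 0, 0], 0, 0.5]]'

```text
time_s: 5.12
tcp_pos: [0.5249, -0.1571, 0.062]
eef_rot: [180.0, 0.0, 134.7]
contact_force: [0.0, 2.5, 5.7]
gripper_width: 0.0087
gripper_force: 5.0
```

>>> jog_arm --moves '[[[-0.02, -0.3, 0], -7, 0.5], [[-0.02, -0.3, 0], -7, 0.5], [[-0.02, -0.3, 0], -7, 0.5], [[-0.02, -0.3, 0], -7, 0.5], [[-0.02, -0.3, 0], -7, 0.5], [[-0.02, -0.3, 0], -7, 0.5], [[-0.02, -0.3, 0], -7, 0.5], [[0, 0, 0], 0, 0.5], [[0, 0, 0], 0, 0.5]]' --newtons 5

```text
time_s: 6.25
tcp_pos: [0.518, -0.1767, 0.062]
eef_rot: [-180.0, 0.1, -176.5]
contact_force: [1.9, -2.8, 4.9]
gripper_width: 0.0081
gripper_force: 5.0
```

```bash
python3 - <<'E'
from h import *
s=get_state();print(s["contact_force"],s["moment"])
p=capture("scene");q=capture("top")
a=p["pixels"][100:250,270:470];b=q["pixels"][140:290,340:540]
cv2.imwrite("pics/a2.png",np.hstack([cv2.resize(i,(400,300),interpolation=cv2.INTER_CUBIC) for i in(a,b)]))
E
```

```text
[ 1.91249476 -2.80671348  4.93033378] [-1.39020018 -0.79745798  0.02496928]
```

View pics/a2.png

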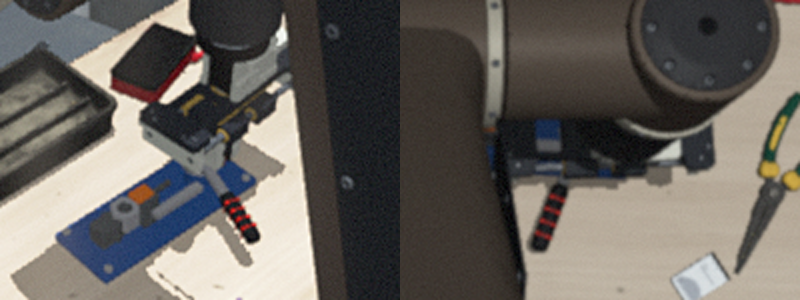

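The lever now lies on the other side and the handle hasn't moved (its end is still at scene crop (250,238)). I'll release, lift, and check it.

>>> jog_arm --moves '[[[0, 0, 0], 0, 2], [[0, 0, 0], 0, 2], [[0, 0, -4], 0, 3], [[0, 0, -4], 0, 4], [[5, 0, 0], 0, 4], [[5, 0, 0], 0, 4], [[0, 0, 0], 0, 4]]'

```text
time_s: 7.22
tcp_pos: [0.4134, -0.1825, 0.1412]
eef_rot: [179.9, -0.1, -176.4]
contact_force: [1.0, -0.2, 0.9]
gripper_width: 0.0398
gripper_force: 0.0
```

```bash
python3 - <<'E'
from h import *
p=capture("scene");q=capture("top")
for pic,box in((q,(395,215,430,275)),(p,(365,160,410,230))):
    hsv=cv2.cvtColor(pic["pixels"],cv2.COLOR_BGR2HSV);x0,y0,x1,y1=box
    m=(cv2.inRange(hsv,(0,130,70),(8,255,255))|cv2.inRange(hsv,(172,130,70),(180,255,255)))
    ys,xs=np.nonzero(m[y0:y1,x0:x1]);W=np.array([ray(pic,(x+x0,y+y0),.05)[:2] for x,y in zip(xs,ys)])*1000
    if len(W)>4: print(len(W),W.mean(0),cv2.fitLine(W.astype(np.float32),cv2.DIST_L2,0,.01,.01).ravel(), np.degrees(np.arctan2(W.mean(0)[1]+175,W.mean(0)[0]-541.8)))
print(get_state()["tcp_pos"])
a=p["pixels"][130:250,290:450];b=q["pixels"][160:280,340:500]
cv2.imwrite("pics/a3.png",np.hstack([cv2.resize(i,(400,300),interpolation=cv2.INTER_CUBIC) for i in(a,b)]))
E
```

```text
138 [ 521.04087586 -172.62937721] [ 9.0981656e-01 -4.1501060e-01  5.2104089e+02 -1.7262938e+02] 173.48523454155637
[ 0.4171024  -0.18259705  0.141714  ]
```

View pics/a3.png

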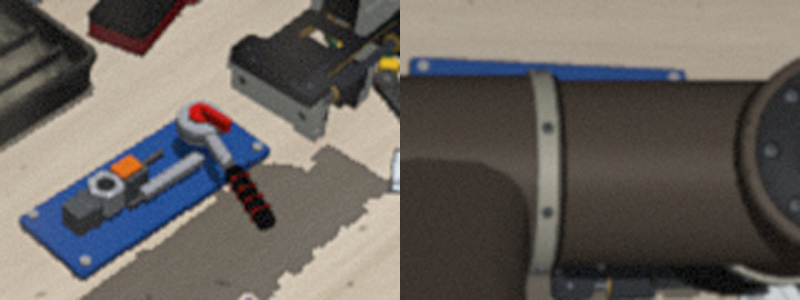

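The red lever now lies to the right of the handle (crop px (210,118)), so the flip is done.

```bash
python3 - <<'E'
from h import *
p=capture("scene")
A=np.array([541.8,-175])
for c in((230,168),(250,195),(268,225),(198,124)):
    w=ray(p,(290+c[0]/2.5,130+c[1]/2.5),.048)[:2]*1000;print("scene",w,np.linalg.norm(w-A),np.degrees(np.arctan2(*(w-A)[::-1])))
T=np.load("pics/top.npy");q=capture("top")
hsv=cv2.cvtColor(T,cv2.COLOR_BGR2HSV)
m=cv2.inRange(hsv,(0,0,0),(180,255,60));ys,xs=np.nonzero(m[225:268,400:428])
W=np.array([ray(q,(x+400,y+225),.053)[:2] for x,y in zip(xs,ys)])*1000
print(len(W),W.mean(0),cv2.fitLine(W.astype(np.float32),cv2.DIST_HUBER,0,.01,.01).ravel()[:2],np.linalg.norm(W.mean(0)-A),np.degrees(np.arctan2(*(W.mean(0)-A)[::-1])))
go(.44,-.137,.08,158)
E
```

```text
scene [ 484.01092067 -150.6237655 ] 62.71984134678477 157.1293087691983
scene [ 449.7554338  -139.81509774] 98.5402431162498 159.08017345159882
scene [ 415.52095177 -125.60206   ] 135.59702983332073 158.63551643881928
scene [ 542.20235903 -169.49702608] 5.517663886570075 85.81816588615995
205 [ 449.75275674 -140.2308074 ] [ 0.93745065 -0.34811828] 98.39507988484587 159.30684279286592
at [ 0.4181 -0.1826  0.1415] [ 180.      0.   -176.31] t 7.42 w 0.0401 move [-2.48  4.41  6.15] turn 25.7
```

>>> jog_arm --moves '[[[-2.9, 4.4, 0], 0, 4], [[0, 0, 2], 8.3, 4], [[0, 0, 2], 8.3, 4], [[0, 0, 2], 8.1, 4], [[0, 0, 2.5], 0, 4], [[0, 0, 2.6], 0, 4], [[0, 0, 0], 0, 4], [[0, 0, 0], 0, 4]]'

```text
time_s: 8.43
tcp_pos: [0.4444, -0.1369, 0.0309]
eef_rot: [-180.0, -0.0, 159.0]
contact_force: [-0.7, -0.8, 0.0]
gripper_width: 0.0394
gripper_force: 0.0
```

>>> jog_arm --moves '[[[0, 0, 0], 0, 1.4], [[0, 0, 0], 0, 1.4], [[0, 0, 0], 0, 1.4], [[0, 0, 0], 0, 1.4]]' --newtons 15

```text
time_s: 8.93
tcp_pos: [0.4439, -0.137, 0.0311]
eef_rot: [180.0, 0.0, 159.0]
contact_force: [-1.5, 1.0, 5.6]
gripper_width: 0.0181
gripper_force: 15.0
```

>>> jog_arm --moves '[[[-0.06, -1.1, 0], -6, 1.4], [[-0.06, -1.1, 0], -6, 1.4], [[-0.06, -1.1, 0], -6, 1.4], [[-0.06, -1.1, 0], -6, 1.4], [[-0.06, -1.1, 0], -6, 1.4], [[-0.06, -1.1, 0], -6, 1.4], [[-0.06, -1.1, 0], -6, 1.4], [[-0.06, -1.1, 0], -6, 1.4], [[0, 0, 0], 0, 1.4]]'

```text
time_s: 10.05
tcp_pos: [0.4483, -0.2235, 0.0311]
eef_rot: [-180.0, -0.0, -153.0]
contact_force: [-2.7, -3.4, 6.7]
gripper_width: 0.0179
gripper_force: 15.1
```

>>> jog_arm --moves '[[[-0.02, -0.55, 0], -3, 1.4], [[0, -0.37, 0], -2, 1.4], [[0, 0, 0], 0, 1.4]]'

```text
time_s: 10.42
tcp_pos: [0.4525, -0.2312, 0.0311]
eef_rot: [-180.0, -0.0, -148.0]
contact_force: [-2.1, -4.1, 7.1]
gripper_width: 0.0179
gripper_force: 15.2
```

>>> jog_arm --moves '[[[0, -0.18, 0], -1, 1.4], [[0, -0.18, 0], -1, 1.4], [[0, 0, 0], 0, 1.4]]'

```text
time_s: 10.8
tcp_pos: [0.4543, -0.2341, 0.0311]
eef_rot: [-180.0, -0.0, -146.0]
contact_force: [-3.6, -2.6, 6.9]
gripper_width: 0.0178
gripper_force: 15.2
```

>>> jog_arm --moves '[[[0, -0.18, 0], -1, 1.4], [[0, -0.18, 0], -1, 1.4], [[0, 0, 0], 0, 1.4]]'

```text
time_s: 11.18
tcp_pos: [0.4547, -0.2345, 0.0308]
eef_rot: [179.8, -0.0, -144.1]
contact_force: [-6.9, 17.9, 16.9]
gripper_width: 0.0183
gripper_force: 15.3
```

```bash
python3 - <<'E'
from h import *
s=get_state();print(s["contact_force"],s["moment"],s["joint_torque"])
p=capture("scene");q=capture("top")
a=p["pixels"][130:250,290:450];b=q["pixels"][160:280,340:500]
cv2.imwrite("pics/a4.png",np.hstack([cv2.resize(i,(400,300),interpolation=cv2.INTER_CUBIC) for i in(a,b)]))
E
```

```text
[-6.91571006 17.90028936 16.8521432 ] [ 6.5991389   2.74568613 -0.32670609] [ -6.25901788 -38.19819331  20.99820077   8.0714044    3.27167518
   0.4588263 ]
```

View pics/a4.png

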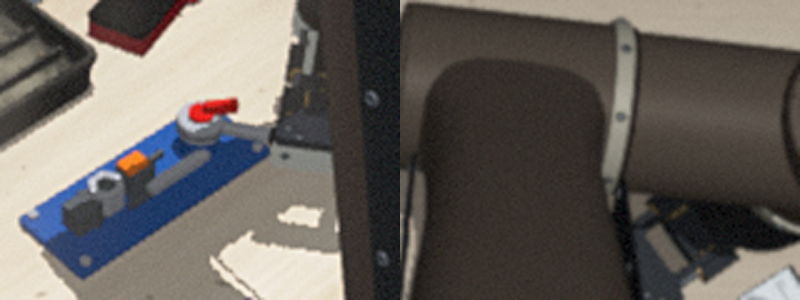

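The scene crop shows the handle at its loosening stop (force rose to 18 N), and the jaw has moved back a little. I'll swing back.

>>> jog_arm --moves '[[[0, 0.2, 0], 2, 1.4], [[-0.06, 1.1, 0], 6, 1.4], [[-0.06, 1.1, 0], 6, 1.4], [[-0.06, 1.1, 0], 6, 1.4], [[-0.06, 1.1, 0], 6, 1.4], [[-0.06, 1.1, 0], 6, 1.4], [[-0.06, 1.1, 0], 6, 1.4], [[-0.06, 1.1, 0], 6, 1.4], [[-0.06, 1.1, 0], 6, 1.4], [[-0.06, 1.1, 0], 6, 1.4], [[-0.06, 1.1, 0], 6, 1.4], [[0, 0, 0], 0, 1.4]]'

```text
time_s: 12.78
tcp_pos: [0.4482, -0.1289, 0.0308]
eef_rot: [180.0, -0.0, 154.0]
contact_force: [-3.7, 6.3, 7.4]
gripper_width: 0.0175
gripper_force: 15.1
```

>>> jog_arm --moves '[[[-0.02, 0.75, 0], 4, 1.4], [[0, 0.37, 0], 2, 1.4], [[0, 0.18, 0], 1, 1.4], [[0, 0, 0], 0, 1.4]]'

```text
time_s: 13.28
tcp_pos: [0.4543, -0.1179, 0.0308]
eef_rot: [180.0, -0.0, 147.0]
contact_force: [-4.2, 6.5, 7.3]
gripper_width: 0.018
gripper_force: 15.1
```

>>> jog_arm --moves '[[[0, 0.18, 0], 1, 1.4], [[0, 0.18, 0], 1, 1.4], [[0, 0.18, 0], 1, 1.4], [[0, 0, 0], 0, 1.4]]'

```text
time_s: 13.78
tcp_pos: [0.4573, -0.1134, 0.0308]
eef_rot: [-180.0, -0.0, 144.0]
contact_force: [-4.7, 6.7, 8.2]
gripper_width: 0.018
gripper_force: 15.2
```

>>> jog_arm --moves '[[[0, 0.18, 0], 1, 1.4], [[0, 0.18, 0], 1, 1.4], [[0, 0, 0], 0, 1.4]]'

```text
time_s: 14.15
tcp_pos: [0.4585, -0.1118, 0.0308]
eef_rot: [-179.9, -0.1, 142.0]
contact_force: [-4.1, -3.3, 9.7]
gripper_width: 0.0182
gripper_force: 15.3
```

>>> jog_arm --moves '[[[0, 0.15, 0], 0, 1.4], [[0, 0, 0], 0, 1.4]]'

```text
time_s: 14.4
tcp_pos: [0.4585, -0.1117, 0.0307]
eef_rot: [-179.7, -0.1, 142.0]
contact_force: [-5.9, -11.4, 9.9]
gripper_width: 0.018
gripper_force: 15.2
```

>>> jog_arm --moves '[[[0, -0.25, 0], -1, 1.4], [[-0.06, -1.1, 0], -6, 1.4], [[-0.06, -1.1, 0], -6, 1.4], [[-0.06, -1.1, 0], -6, 1.4], [[-0.06, -1.1, 0], -6, 1.4], [[-0.06, -1.1, 0], -6, 1.4], [[-0.06, -1.1, 0], -6, 1.4], [[-0.06, -1.1, 0], -6, 1.4], [[-0.06, -1.1, 0], -6, 1.4], [[-0.06, -1.1, 0], -6, 1.4], [[-0.06, -1.1, 0], -6, 1.4], [[0, 0, 0], 0, 1.4]]'

```text
time_s: 15.9
tcp_pos: [0.4465, -0.2171, 0.0308]
eef_rot: [-180.0, -0.0, -157.1]
contact_force: [-1.8, -2.8, 4.5]
gripper_width: 0.0177
gripper_force: 15.0
```

>>> jog_arm --moves '[[[-0.03, -0.75, 0], -4, 1.4], [[0, -0.37, 0], -2, 1.4], [[0, -0.18, 0], -1, 1.4], [[0, -0.18, 0], -1, 1.4], [[0, 0, 0], 0, 1.4]]'

```text
time_s: 16.52
tcp_pos: [0.4528, -0.2297, 0.0308]
eef_rot: [180.0, -0.0, -149.2]
contact_force: [-3.0, -2.2, 4.6]
gripper_width: 0.018
gripper_force: 15.1
```

>>> jog_arm --moves '[[[0, -0.18, 0], -1, 1.4], [[0, -0.18, 0], -1, 1.4], [[0, -0.18, 0], -1, 1.4], [[0, -0.15, 0], -0.5, 1.4], [[0, 0, 0], 0, 1.4]]'

```text
time_s: 17.15
tcp_pos: [0.4554, -0.2339, 0.0306]
eef_rot: [179.8, -0.1, -145.7]
contact_force: [-6.4, 11.4, 11.8]
gripper_width: 0.0185
gripper_force: 15.2
```

>>> jog_arm --moves '[[[0, 0.1, 0], 0, 2.5], [[0, 0, 0], 0, 4], [[0, 0, -5], 0, 4], [[0, 0, -5], 0, 5], [[0, 0, -3], -10, 5], [[0, 0, 0], -10, 5], [[0, 0, 0], -10, 5], [[0, 0, 0], -10, 5], [[0, 0, 0], -10, 5], [[0, 0, 0], -3.9, 5], [[0, 0, 0], 0, 5]]'

```text
time_s: 18.52
tcp_pos: [0.4565, -0.2347, 0.1604]
eef_rot: [-180.0, -0.0, -91.7]
contact_force: [-0.1, 0.4, -0.2]
gripper_width: 0.0499
gripper_force: 0.0
```

```bash
python3 - <<'E'
from h import *
go(.546,-.060,.11,-91.8)
p=capture("scene");q=capture("top")
for pic in (q,p):
  for t,z in(("nut",.044),("jaw",.051)):
    for r in regions_of(pic,t)[:2]:
        ys,xs=np.nonzero(r["pixels"]);W=np.array([ray(pic,k,z)[:2] for k in zip(xs,ys)],np.float32)*1000
        print(t,r["confidence"],len(W),W.mean(0))
a=p["pixels"][130:250,290:450];b=q["pixels"][160:280,340:500]
cv2.imwrite("pics/a5.png",np.hstack([cv2.resize(i,(400,300),interpolation=cv2.INTER_CUBIC) for i in(a,b)]))
E
```

```text
at [ 0.4565 -0.2347  0.1604] [-180.     -0.    -91.68] t 18.52 w 0.0499 move [-17.72  -8.43   5.04] turn 0.1
nut 0.69 175 [540.51337  -53.939636]
jaw 0.7 357 [ 525.33057 -100.62441]
```

View pics/a5.png

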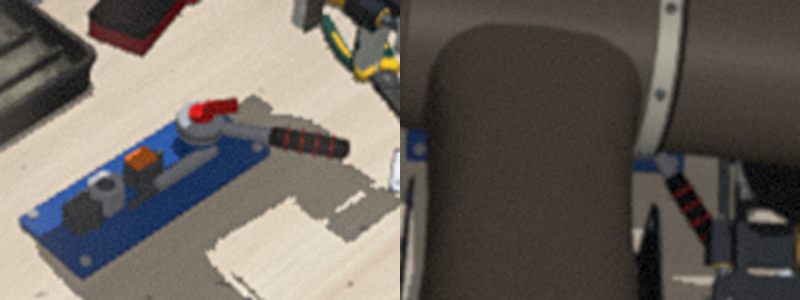

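The orange jaw has run back clear of the nut (crop (127,165) to (142,157), about 15 mm). I'll go to the nut next.

>>> jog_arm --moves '[[[-4.5, -2.1, 0], 0, 5], [[-4.5, -2.1, 0], 0, 5], [[-4.4, -2.1, 0], 0, 5], [[-4.3, -2.1, 0], 0, 5], [[0, 0, 3], 0, 5], [[0, 0, 3], 0, 5], [[0, 0, 3], 0, 5], [[0, 0, 0], 0, 5]]'

```text
time_s: 19.82
tcp_pos: [0.5437, -0.0603, 0.0686]
eef_rot: [179.7, -0.1, -91.6]
contact_force: [0.0, -0.1, 0.8]
gripper_width: 0.0504
gripper_force: 0.0
```

```bash
python3 - <<'E'
from h import *
go(.546,-.060,.0335,-91.8)
p=capture("scene")
a=p["pixels"][130:250,290:450]
cv2.imwrite("pics/a6.png",cv2.resize(a,(640,480),interpolation=cv2.INTER_CUBIC))
E
```

```text
at [ 0.5437 -0.0603  0.0686] [ 1.7974e+02 -6.0000e-02 -9.1650e+01] t 19.82 w 0.0504 move [-0.03 -0.23  3.51] turn 0.2
```

View pics/a6.png

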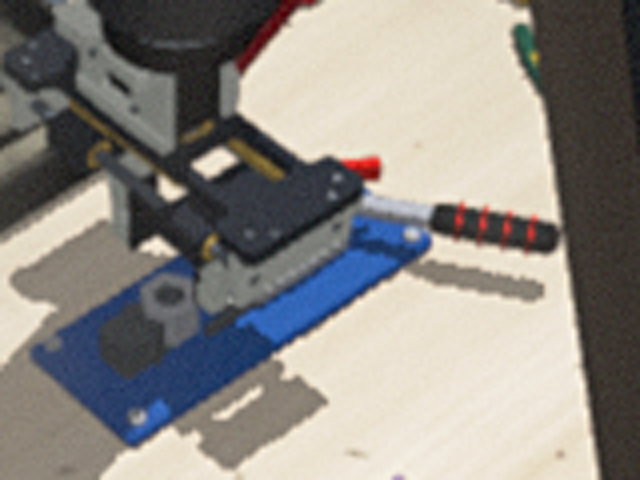

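```bash
python3 - <<'E'
from h import *
p=capture("scene")
print(ray(p,(290+168/4,130+293/4),.044), proj(p,(.5437-.035,-.060,.0686))*4-np.array([1160,520]), proj(p,(.546,-.06,.044))*4-np.array([1160,520]))
E
```

```text
[ 0.54807127 -0.05937401  0.044     ] [219.56527283 300.20436103] [171.39951626 294.45828589]
```

>>> jog_arm --moves '[[[0, -0.3, 1.2], 0, 5], [[0, 0, 1.2], 0, 5], [[0, 0, 1.1], 0, 5], [[0, 0, 0], 0, 5], [[0, 0, 0], 0, 5]]'

```text
time_s: 20.55
tcp_pos: [0.5485, -0.0601, 0.0356]
eef_rot: [180.0, -0.0, -91.6]
contact_force: [-0.5, 0.0, -0.3]
gripper_width: 0.0498
gripper_force: 0.0
```

>>> jog_arm --moves '[[[0, 0, 0], 0, 2.6], [[0, 0, 0], 0, 2.6], [[0, 0, 0], 0, 2.6], [[0, 0, 0], 0, 2.6], [[0, 0, 0], 0, 2.6]]' --newtons 20

```text
time_s: 21.18
tcp_pos: [0.5488, -0.0601, 0.0359]
eef_rot: [-180.0, 0.0, -91.6]
contact_force: [0.1, 0.7, 2.1]
gripper_width: 0.0296
gripper_force: 20.0
```

>>> jog_arm --moves '[[[0, 0, 0], 0, 2.6], [[0, 0, -1], 0, 2.6], [[0, 0, -2], 0, 2.6], [[0, 0, -3], 0, 2.6], [[0, 0, -3], 0, 2.6], [[0, 0, 0], 0, 2.6]]' --newtons 30

```text
time_s: 21.92
tcp_pos: [0.5496, -0.0598, 0.1282]
eef_rot: [-179.8, 0.1, -91.6]
contact_force: [1.0, 0.0, -0.8]
gripper_width: 0.0298
gripper_force: 30.0
```

```bash
python3 - <<'E'
from h import *
p=capture("scene");q=capture("top")
s=get_state()["tcp_pos"]; print(s, get_state()["gripper_width"])
# pocket from holder fits (z .008)
for c,y in(((.5165,.1812),-3.7),((.5155,.183),-3.6)):
    w=np.radians(y);print("pocket",np.array(c)-.033*np.array([np.cos(w),np.sin(w)]))
B=dict(top=(235,180,285,255),scene=(220,250,295,320))
ims=[]
for n,pic in(("top",q),("scene",p)):
    x0,y0,x1,y1=B[n];im=cv2.resize(pic["pixels"][y0:y1,x0:x1],None,fx=7,fy=7,interpolation=cv2.INTER_CUBIC)
    c0=np.array([.516,.182]);w=np.radians(-3.7);R=np.array([[np.cos(w),-np.sin(w)],[np.sin(w),np.cos(w)]])
    def dr(pts,z,col):
        P=[((proj(pic,[*(c0+R@np.array(k)),z])-[x0,y0]+.5)*7).astype(int) for k in pts];cv2.polylines(im,[np.array(P)],True,col,1,cv2.LINE_AA)
    dr([(-.064,-.033),(.064,-.033),(.064,.033),(-.064,.033)],.008,(255,0,0))
    h=lambda a:[(-.033+a/2/np.cos(np.pi/6)*np.cos(t),a/2/np.cos(np.pi/6)*np.sin(t)) for t in np.radians(np.arange(30,390,60))]
    dr(h(.045),.02,(0,0,255));dr(h(.033),.02,(0,160,0))
    ims.append(cv2.copyMakeBorder(im,0,525-im.shape[0],0,0,cv2.BORDER_CONSTANT))
im=np.hstack(ims);cv2.imwrite("pics/hold.png",cv2.resize(im,None,fx=.9,fy=.9,interpolation=cv2.INTER_AREA));print(im.shape)
go(.483,.184,.11,-93.7)
E
```

```text
[ 0.5478305  -0.06000952  0.12557767] 0.02959791283532036
pocket [0.48356878 0.18332957]
pocket [0.48256512 0.18507209]
(525, 875, 3)
at [ 0.5478 -0.06    0.1256] [ 1.7999e+02  3.0000e-02 -9.1630e+01] t 22.02 w 0.0296 move [-24.21   7.18   1.56] turn 2.1
```

View pics/hold.png

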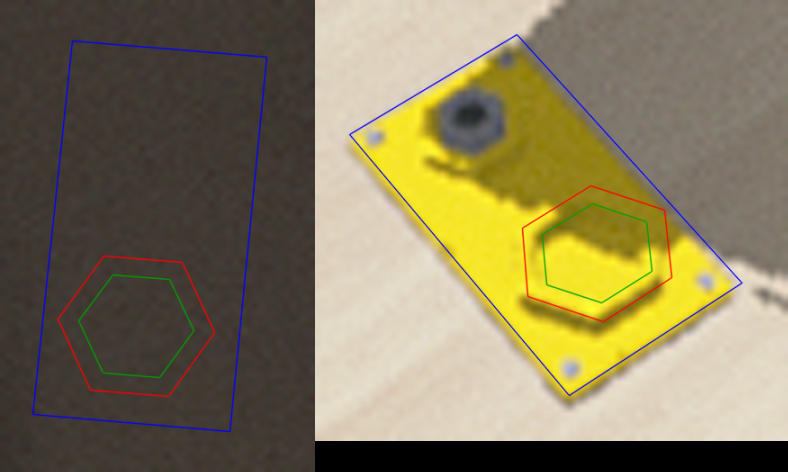

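```bash
python3 - <<'E'
from h import *
from scipy.optimize import minimize
P={n:capture(n) for n in("top","scene")}
B=dict(top=(235,180,285,255),scene=(220,250,295,320))
def hullpts(v):
    c0=np.array(v[:2])/1000;w=np.radians(v[2]);R=np.array([[np.cos(w),-np.sin(w)],[np.sin(w),np.cos(w)]])
    return [[*(c0+R@np.array([sx*.064,sy*.033])),z] for sx in(-1,1) for sy in(-1,1) for z in(0,.008)]
S=8
def cost(v,n,m):
    x0,y0,x1,y1=B[n];q=np.array([(proj(P[n],k)-[x0,y0]+.5)*S for k in hullpts(v)],np.float32)
    h=cv2.convexHull(q);im=np.zeros(((y1-y0)*S,(x1-x0)*S),np.float32);cv2.fillConvexPoly(im,(h*16).astype(np.int32),1.,shift=4)
    im=cv2.resize(im,(x1-x0,y1-y0),interpolation=cv2.INTER_AREA)
    im=cv2.GaussianBlur(im,(0,0),.7)
    return ((im-m)**2).sum()
M={}
for n in B:
    img=np.load(f"pics/{n}.npy");x0,y0,x1,y1=B[n];c=img[y0:y1,x0:x1].astype(np.float32)
    sat=1-c[...,0]/np.maximum(c[...,2],1); r=np.clip((sat-.3)/(.85-.3),0,1)  # blue/red ratio: wood ~.75, yellow low
    m=cv2.morphologyEx(r,cv2.MORPH_CLOSE,np.ones((15,15)));M[n]=m
    o=min((minimize(cost,[516+a,182+b,-3.7],args=(n,m),method="Nelder-Mead",options=dict(initial_simplex=np.array([[516+a,182+b,-3.7],[520+a,182+b,-3.7],[516+a,186+b,-3.7],[516+a,182+b,-1]]))) for a,b in((0,0),(-3,3))),key=lambda o:o.fun)
    w=np.radians(o.x[2]);print(n,o.x.round(2),o.fun,(o.x[:2]-33*np.array([np.cos(w),np.sin(w)])).round(1))
o=minimize(lambda v:sum(cost(v,n,M[n]) for n in B),[516,182,-3.7],method="Nelder-Mead",options=dict(initial_simplex=np.array([[516,182,-3.7],[520,182,-3.7],[516,186,-3.7],[516,182,-1]])))
w=np.radians(o.x[2]);print("joint",o.x.round(2),o.fun,(o.x[:2]-33*np.array([np.cos(w),np.sin(w)])).round(1))
E
```

```text
top [515.74 181.92  -5.65] 342.19586181640625 [482.9 185.2]
scene [517.07 183.76  -3.28] 104.70625305175781 [484.1 185.6]
joint [516.27 182.87  -4.18] 464.5763854980469 [483.4 185.3]
```

>>> jog_arm --moves '[[[-3, 0.9, 0], 0, 2.6], [[-4.5, 1.3, 0], 0, 2.6], [[-5, 1.4, 0], 0, 2.6], [[-5, 1.4, 0], 0, 2.6], [[-4, 1.2, 0], 0, 2.6], [[-2.8, 0.9, 0], 0, 2.6], [[0, 0, 2], 2.1, 2.6], [[0, 0, 3], 0, 2.6], [[0, 0, 2], 0, 2.6], [[0, 0, 0], 0, 2.6], [[0, 0, 0], 0, 2.6]]'

```text
time_s: 23.5
tcp_pos: [0.4845, 0.1849, 0.0558]
eef_rot: [180.0, -0.0, -93.7]
contact_force: [-0.2, -0.1, -0.0]
gripper_width: 0.0296
gripper_force: 30.0
```

```bash
python3 - <<'E'
from h import *
go(.484,.185,.04,-93.7)
p=capture("scene");q=capture("top")
a=p["pixels"][240:330,200:300];b=q["pixels"][180:270,210:310]
cv2.imwrite("pics/a7.png",np.hstack([cv2.resize(i,(400,360),interpolation=cv2.INTER_CUBIC) for i in(a,b)]))
E
```

```text
at [0.4845 0.1849 0.0558] [ 1.80e+02 -2.00e-02 -9.37e+01] t 23.5 w 0.0296 move [-0.01  0.05  1.58] turn -0.0
```

View pics/a7.png

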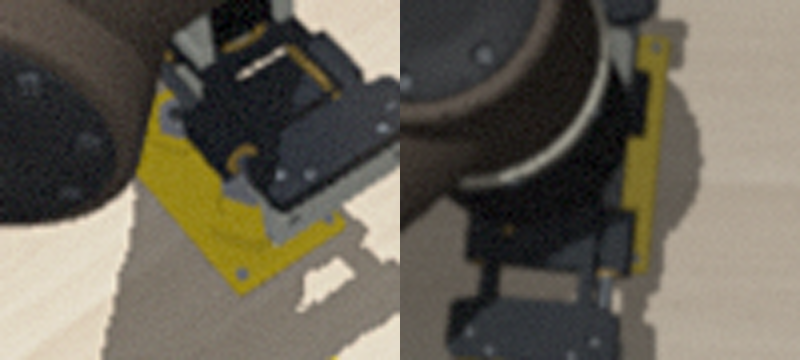

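The nut hovers over the pocket of the large yellow holder (scene crop px (235,185)). My picture allowance is used up, so I'll seat it by feel.

>>> jog_arm --moves '[[[0, 0, 0.8], 0, 2.6], [[0, 0, 0.8], 0, 2.6], [[0, 0, 0.2], 0, 2.6], [[0, 0, 0.2], 0, 2.6], [[0, 0, 0], 0, 2.6]]'

```text
time_s: 24.22
tcp_pos: [0.4842, 0.1847, 0.0358]
eef_rot: [180.0, -0.0, -93.7]
contact_force: [-1.7, -0.3, 2.6]
gripper_width: 0.0294
gripper_force: 30.0
```

>>> jog_arm --moves '[[[0, 0, 0.1], 0, 2.6], [[0, 0, 0.1], 0, 2.6], [[0, 0, 0], 0, 2.6]]'

```text
time_s: 24.6
tcp_pos: [0.4846, 0.1849, 0.0352]
eef_rot: [-179.9, 0.0, -93.7]
contact_force: [-6.4, -2.1, 18.2]
gripper_width: 0.0296
gripper_force: 30.1
```

>>> jog_arm --moves '[[[0, 0, -0.07], 0, 2.6], [[0, 0.07, 0], 0, 2.6], [[0, 0.07, 0], 0, 2.6], [[0, 0, 0], 0, 2.6]]'

```text
time_s: 25.1
tcp_pos: [0.4841, 0.185, 0.0356]
eef_rot: [-179.9, 0.0, -93.7]
contact_force: [1.0, -3.8, 9.9]
gripper_width: 0.0294
gripper_force: 30.0
```

>>> jog_arm --moves '[[[0, 0.1, 0], 0, 2.6], [[0, 0.1, 0], 0, 2.6], [[0, 0, 0], 0, 2.6]]'

```text
time_s: 25.48
tcp_pos: [0.4831, 0.1858, 0.0358]
eef_rot: [-179.8, 0.1, -93.6]
contact_force: [3.3, -4.1, 7.1]
gripper_width: 0.0294
gripper_force: 30.0
```

>>> jog_arm --moves '[[[0.1, 0, 0], 0, 2.6], [[0.1, 0, 0.05], 0, 2.6], [[0, 0, 0], 0, 2.6]]'

```text
time_s: 25.85
tcp_pos: [0.4833, 0.1854, 0.0357]
eef_rot: [-179.7, 0.2, -93.6]
contact_force: [-0.4, 2.7, 9.4]
gripper_width: 0.0292
gripper_force: 30.0
```

>>> jog_arm --moves '[[[0.1, 0, 0], 0, 2.6], [[0.1, 0, 0.05], 0, 2.6], [[0, 0, 0], 0, 2.6]]'

```text
time_s: 26.22
tcp_pos: [0.4835, 0.1848, 0.0356]
eef_rot: [-179.7, 0.4, -93.6]
contact_force: [-3.1, 10.0, 13.3]
gripper_width: 0.0294
gripper_force: 30.0
```

>>> jog_arm --moves '[[[0, 0, -0.25], 0, 2.6], [[0, 0, 0], 0, 2.6], [[0, 0, 0], 0, 2.6]]'

```text
time_s: 26.6
tcp_pos: [0.4806, 0.181, 0.0358]
eef_rot: [180.0, -0.0, -93.7]
contact_force: [-1.5, 2.1, 4.1]
gripper_width: 0.0298
gripper_force: 30.0
```

```bash
python3 - <<'E'
from h import *
for _ in range(4):
    capture("scene");go(.4825,.184,.037,-93.7)
p=capture("scene")
r=regions_of(p,"nut")
for k in r: print(k["confidence"],k["pixel"],k["pixels"].sum())
# colour profile: nut vs. pocket: grey pixels near the nut
img=p["pixels"][265:300,240:280];print(proj(p,[.4835,.185,.0195]),proj(p,[.4835,.185,.0435]))
hsv=cv2.cvtColor(img,cv2.COLOR_BGR2HSV)
y=(hsv[...,1]>120)&(hsv[...,0]>18)&(hsv[...,0]<35)
for i,row in enumerate(y): print(265+i,"".join("Y" if b else ("#" if v<60 else "o") for b,v in zip(row,hsv[i,:,2])))
E
```

```text
at [0.4806 0.181  0.0358] [-180.     -0.    -93.71] t 26.65 w 0.0299 move [-0.31 -0.17 -0.12] turn -0.0
at [0.4806 0.181  0.0358] [180.    -0.   -93.72] t 26.7 w 0.0296 move [-0.31 -0.17 -0.12] turn -0.0
at [0.4806 0.181  0.0358] [180.    -0.   -93.71] t 26.75 w 0.0297 move [-0.31 -0.17 -0.12] turn -0.0
at [0.4806 0.181  0.0358] [-180.      0.    -93.72] t 26.8 w 0.0296 move [-0.31 -0.17 -0.12] turn -0.0
0.4 [265.2, 296.4] 47
[263.81062799 289.88843617] [262.6856875  282.95124357]
265 #oo#####ooooo###########oo##############
266 oo#######ooooo##########o###############
267 ooo#####ooooooo########################o
268 #o######oo#oooo########################o
269 o######oooo#ooo########################o
270 ######ooooooooo########################o
271 oo####oooooooo########################oo
272 o#####ooooooo##########################o
273 ######ooYYYo############################
274 oo###YYYYYY#############################
275 o####YYYYYY#############################
276 #####YYYYY##############################
277 ####YYYYYYY############################o
278 ####YYYYYYY##############
[... 260 characters left out ...]
########YYYYYo#####oooooo
285 ###YYYYYYYYYYYY#######YYoooo#######oooo#
286 ###YYYYYYYYYYYYY#####YYooo#######ooooooo
287 ##YYYYYYYYYYYYYYY####YYoo#########ooo###
288 ##YYYYYYYYYYYYYYYY###YYoo###########oooo
289 ##YYYYYYYYYYYYYYYYY###Yoo########oooo##o
290 ##YYYYYYYYYYYYYYYYY####ooo#######oooo#o#
291 #YYYYYYYYYYYYYYYYYYo#ooooo#######ooooo#o
292 #YYYYYYYYYYYYYYYYYYoooooooo######oooo#oo
293 #oYYYYYYYYYYYYYYYYYooooooooo#######ooooo
294 oooYYYYYYYYYYYYYYYYYooooooooo####oooooo#
295 ooooYYYYYYYYYYYYYYYYYooooooooo###ooooo##
296 oooooYYYYYYYYYYYYYYYYYYYooooooo#########
297 ooooooYYYYYYYYYYYYYYYYYYYYYoYooo#######o
298 ooooooYYYYYYYYYYYYYYYYYYYYYYYooo######oo
299 oooooooYYYYYYYYYYYYYYYYYYYYYYYooooo#oooo
```

```bash
python3 - <<'E'
from h import *
for n,box,bh in(("top",(252,190,270,208),(245,215,275,248)),("scene",(234,258,254,280),None)):
    p=capture(n);p=dict(p);im=np.load(f"pics/{n}.npy");x0,y0,x1,y1=box
    hsv=cv2.cvtColor(im,cv2.COLOR_BGR2HSV)
    print(n)
    for r in range(y0,y1): print(r,"".join("." if hsv[r,c,1]>110 and hsv[r,c,2]>130 else("#" if hsv[r,c,1]<110 else "s") for c in range(x0,x1)))
    m=(hsv[y0:y1,x0:x1,1]<110);ys,xs=np.nonzero(m);c=(xs.mean()+x0,ys.mean()+y0)
    for z in(.015,.022):
        w=ray(p,c,z)[:2]*1000;a=np.radians(-3.7);print("small",z,w.round(1),"pocket",(w-66*np.array([np.cos(a),np.sin(a)])).round(1))
    bx=(244,212,276,252) if n=="top" else (244,272,282,306)
    for r in range(bx[1],bx[3]): print(r,"".join("%x"%min(15,max(0,(int(hsv[r,c,2])-100)//10)) for c in range(bx[0],bx[2])))
    for z in (.02,.008):print(z,proj(p,[.484,.185,z]))
E
```

```text
top
190 ..................
191 ..................
192 ..................
193 ..................
194 ......#####.......
195 .....#######......
196 ....#########.....
197 ...##########.....
198 ...####sss####....
199 ...####...####....
200 ...####...####....
201 ....#########.....
202 ....#########.....
203 .....#######......
204 .......s###.......
205 ..................
206 ..................
207 ..................
small 0.015 [553.2 179.2] pocket [487.3 183.5]
small 0.022 [551.7 178.4] pocket [485.8 182.6]
212 68999999999999999999999999999974
213 69999999999999999999999999999975
214 79999999999999a9999999999a999974
215 6899999999999999a999999999999964
216 7999999999999a99999999a999999865
217 79999999999999999999999a99999865
218 89999999999999999999999999a99855
219 8999999999999999999999a999999845
220 89999999999999999889899999999734
221 89999a99987788889998789999999734
222 999999997545565677898789a9999734
223 99a99998436766555578877899999634
224 99999985358999888899986899999634
225 9a99995237999a999999997799999644
226 99999734799999999999998689999645
227 89998547999999999999a99789a99
[... 2437 characters left out ...]
cddbcdeddddddddddddddedcddddddd
292 dddddddcddccddddddddddddddddeeccdddddd
293 ddddddddddcbcdddddddddddddddedacddddca
294 bddddddddeeccdddddddddddddded94cdddda6
295 8bdddddddeeddddddddddddddedc832bddddc9
296 89cdddddccdedddddddddddded94224bdddddd
297 a8acddde847bcdeeeddeeeedc842259ddddddd
298 b97adddd932248bcdeeeedd942248bdddddddc
299 ba86adddc94222248bcddb622259deedddddb6
300 baa76bdeeda875322348841248bdedddddca65
301 baba78bddeeddc8742221125aeeddddddc8459
302 baaaa79cdeddeedda875248bddeddedca6569b
303 aaaaaa79cdddddededdb9bdeddeddda8459bbb
304 abaaab97addddddddeeeddeeedddc96569bbbb
305 aaababa87addddddddddedddcddb777abbbbba
0.02 [263.63131148 289.59180946]
0.008 [264.18071009 292.97274078]
```

```bash
python3 - <<'E'
from h import *
for n in("top","scene"):
    p=capture(n);a0=np.radians(-3.7)
    for nm,f in(("in",.033),("out",.045)):
        R=f/2/np.cos(np.pi/6)
        print(n,nm,[(k,proj(p,[.484+R*np.cos(np.radians(k)+a0),.185+R*np.sin(np.radians(k)+a0),.02]).round(1).tolist()) for k in range(30,390,60)])
    print("d/dx,dy per mm",proj(p,[.485,.185,.02])-proj(p,[.484,.185,.02]),proj(p,[.484,.186,.02])-proj(p,[.484,.185,.02]))
    px=dict(top=(259.9,199),scene=(244.6,268.6))[n];print("small",ray(p,px,.020))
E
```

```text
top in [(30, [252.0, 222.7]), (90, [246.7, 230.0]), (150, [250.4, 238.2]), (210, [259.5, 239.0]), (270, [264.8, 231.6]), (330, [261.1, 223.4])]
top out [(30, [250.7, 219.7]), (90, [243.4, 229.8]), (150, [248.4, 240.9]), (210, [260.8, 242.0]), (270, [268.1, 231.8]), (330, [263.0, 220.7])]
d/dx,dy per mm [ 0.01776042 -0.47320584] [-0.47874162 -0.00974492]
small [0.55182241 0.17876062 0.02      ]
scene in [(30, [255.0, 286.7]), (90, [255.6, 294.6]), (150, [264.4, 297.6]), (210, [272.4, 292.5]), (270, [271.5, 284.6]), (330, [262.9, 281.8])]
scene out [(30, [251.9, 285.7]), (90, [252.7, 296.5]), (150, [264.7, 300.5]), (210, [275.5, 293.6]), (270, [274.3, 282.8]), (330, [262.6, 279.0])]
d/dx,dy per mm [-0.31235698 -0.30897533] [-0.39701635  0.28314014]
small [0.55102165 0.181692   0.02      ]
```

>>> jog_arm --moves '[[[0, 0, -0.3], 0, 2.6], [[-0.37, -0.6, 0], 0, 2.6], [[0, 0, 0], 0, 2.6], [[0, 0, 0.4], 0, 2.6], [[0, 0, 0.2], 0, 2.6], [[0, 0, 0], 0, 2.6]]'

```text
time_s: 27.85
tcp_pos: [0.4866, 0.1841, 0.0324]
eef_rot: [180.0, -0.0, -93.7]
contact_force: [0.1, -0.8, -0.7]
gripper_width: 0.03
gripper_force: 30.0
```

It's inside the rim with no force. I'll keep going down.

>>> jog_arm --moves '[[[0, 0, 0.3], 0, 2.6], [[0, 0, 0.3], 0, 2.6], [[0, 0, 0.2], 0, 2.6], [[0, 0, 0], 0, 2.6], [[0, 0, 0], 0, 2.6]]'

```text
time_s: 28.48
tcp_pos: [0.4869, 0.1843, 0.0248]
eef_rot: [-180.0, 0.0, -93.7]
contact_force: [-0.6, -0.2, -1.4]
gripper_width: 0.0297
gripper_force: 30.0
```

>>> jog_arm --moves '[[[0, 0, 0.1], 0, 2.6], [[0, 0, 0.1], 0, 2.6], [[0, 0, 0], 0, 2.6]]'

```text
time_s: 28.85
tcp_pos: [0.487, 0.1844, 0.0238]
eef_rot: [-180.0, 0.0, -93.7]
contact_force: [-3.6, -0.9, 10.7]
gripper_width: 0.0294
gripper_force: 30.0
```

The nut is on the floor at the predicted height (0.0239). I'll release and retreat.

>>> jog_arm --moves '[[[0, 0, -0.05], 0, 3.2], [[0, 0, 0], 0, 4], [[0, 0, 0], 0, 4], [[0, 0, 0], 0, 4], [[0, 0, -2], 0, 4], [[0, 0, -5], 0, 4], [[0, 0, -5], 0, 4], [[0, 0, -5], 0, 4], [[6, 0, 0], 0, 4], [[6, 0, 0], 0, 4], [[6, 0, 0], 0, 4], [[0, 0, 0], 0, 4]]'

```text
time_s: 30.35
tcp_pos: [0.4742, 0.0015, 0.1933]
eef_rot: [180.0, -0.0, -94.0]
contact_force: [-0.1, 0.9, -0.0]
gripper_width: 0.0399
gripper_force: 0.0
```

```bash
python3 - <<'E'
from h import *
p=capture("scene");q=capture("top");print(get_state()["tcp_pos"],get_state()["contact_force"])
for n,pic in(("top",q),("scene",p)):
    hsv=cv2.cvtColor(pic["pixels"],cv2.COLOR_BGR2HSV);bx=(244,212,276,252) if n=="top" else (244,272,282,306)
    for r in range(bx[1],bx[3]): print(r,"".join("." if hsv[r,c,1]>110 else "#" for c in range(bx[0],bx[2])))
    print(proj(pic,[.487,.185,.032]),proj(pic,[.487,.185,.044]))
    for t in("nut","flux_tin"):
        for k in regions_of(pic,t)[:3]: print(t,k["confidence"],k["pixel"],k["pixels"].sum())
E
```

```text
[0.47519027 0.00408788 0.19334402] [-0.10514221  0.65146839  0.04498059]
212 ################################
213 ################################
214 ################################
215 ################################
216 ################################
217 ################################
218 ################################
219 ################################
220 ################################
221 ################################
222 ################################
223 ################################
224 ################################
225 ################################
226 ################################
227 ################################
228 ################################
229 ################################
230 ################################
231 ################################
232 ################################
233 ################################
234 ################################
235 ################################
236 ################################
237 ################################
238 ################################
239 ########################
[... 1476 characters left out ...]
 ............##############...........#
294 .............###########.............#
295 ................#######..............#
296 #.................###.................
297 ##....................................
298 ###...................................
299 ###...................................
300 ####.................................#
301 #####...............................##
302 ######............................####
303 #######..........................#####
304 ########.......................#######
305 ########......................########
[262.1283979  285.22125571] [261.55157758 281.71519438]
nut 0.56 [262.4, 293.5] 254
nut 0.5 [344.8, 208.3] 2958
flux_tin 0.96 [340.8, 275.4] 390
```

```bash
python3 -c "
from plant import close_job
print(close_job())"
```

```text
the job is handed in; nothing more can be done
None
```

I flipped the lever and made the loosening, back and loosening strokes to the stops. The nut is seated fully home in the large yellow holder's pocket and released, and I handed the job in at about 30 s; no verdict came back.

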